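# Clear the electric stapler and fire it with its two foot pedals

## Robot

A 6-joint arm with a two-finger parallel gripper is mounted at the origin on a cart in front of the work surface, level with it; the furniture and walls round the work are solid. World frame = base frame: x ahead of the robot, y to its left, z up, the work surface at z = 0. Lengths are in m, angles in rad, forces in N, time in s.
With the tool pointing down it reaches from about 0.375 to 0.9 m from the base axis. Payload 3.1 kg.
Tool frame: the origin (TCP) lies at the very end of the fingers, on their centre line; the grasp point (between the pads) lies 19 mm behind it; z points along the fingers, y is the line along which they close (so a half turn about z gives the same grasp; the last joint's range is limited). The gripper opens to 85 mm and grips with 20 to 120 N. Pads are 22 mm wide; open, the fingers measure 114 mm over their backs; the gripper's body (76 mm by 85 mm) begins 54 mm behind the grasp point. The pads swing forward as they close: fully open they stand 13 mm farther back than shut.
Start: joints at [-1.377, 0.527, 1.433, -0, 1.181, -0.178], TCP at [0.228, -0.582, 0.192] pointing down, gripper open.
Joint ranges: [-3.08, 3.08], [-0.75, 2.2], [0.22, 2.44], [-1.43, 4.57], [0, 2.65], [-2.85, 2.85]. Speed limits (rad/s): [2.79, 2.79, 3.14, 3.14, 3.14, 3.14].

## Interface

Orientations are given as a unit quaternion [x, y, z, w].
In Python, from station import manip gives the robot as it stands.
- The arm moves only by the shell command python3 -m handwheel 'ROWS' [FORCE]. ROWS is JSON, a list of rows, each a list of 7 numbers: the shift along the world's x, y, z in mm, then the turn, a rotation vector about the world's x, y, z in degrees, then the opening, from 0 (shut) to 1 (fully open). A call has exactly 10 rows; each row shifts and turns the commanded pose from where the row before left it; what a row does not reach is not made up. A row lasts 1/8 s, in which the tool goes at most 62.5 mm and 10.7 degrees, less where a joint would pass 70% of its speed; a pose out of reach is approached as far as the arm can. A call is refused whole if a number of a shift passes 62.5 or a number of a turn 10.7, either way. A call with a gripper value outside its range is refused whole. The fingers move at their own pace and stop on an object; FORCE is the grip in N (left out, the last holds). Time passes only in rows, so rows that do not move let the fingers close, or fill a call up. It gives the time, the measured TCP pose, the force, the opening and the grip force at its end, in the units of the state.
- manip.sense(): the state, without advancing time (a new reading comes with each control period).
- manip.snapshot(name): name is "side" or "top" or "wrist"; returns the picture (480x640x3 uint8, red, green, blue); there is no depth.
- manip.get_calibration(name): a dict with "K" (3x3 intrinsics, pixels), "k1" (the pictures are not rectified: a ray, as slopes to the right and down, at radius r is drawn at 1 + k1 r^2 times it, then the intrinsics apply), "rvec" (rotation vector, rad) and "tvec" (3), from world to camera coordinates, as OpenCV has them. Camera axes: x right, y down, z forward; pixel columns grow to the right and rows downward; lengths in m; the calibration is good to about 2 mm. A picture is of the moment at which its call begins: read the wrist's pose just before it. get_calibration takes no time and is no camera call; for the wrist camera it gives the pose at the moment of the call.
- manip.sign_off(): hands the job in; it is judged then, once.
The state is a dict: "t": time; "q": joint angles; "qd": joint speeds; "tau": joint torques, N m; "tcp_pos": TCP position; "tool_rot": TCP orientation; "force": force on the tool from outside, world axes, zero at the start; "ft_torque": the same for the moment, N m; "finger_gap": opening from 0.0 (shut) to 1.0 (fully open); "gripper_force": force on a finger pad.
Only numpy, scipy, OpenCV 4.12 (cv2) and the standard library are available. Lean on these libraries where they do the work, as an engineer would, in place of code of your own. Each camera call takes 0.05 s, during which the arm holds its last target. There are 200 camera calls.

## Task

The electric stapler is jammed. It is worked by two cordless foot pedals on the counter: the narrow one clears a jam, the broad one fires a staple. First press the narrow pedal all the way down to its stop, hold it there for about a second and let it spring fully back up; then do the same with the broad pedal.

Things in the scene. Friction and masses are not known exactly. Their poses are not given: they have to be found in the camera images.
- pedal_broad_treadle (a joint): Hinge of the broad pedal's treadle: a ribbed aluminium plate 60 mm wide, 100 mm long, on a fixed grey base 130 x 86 mm. 0 rad = up (at rest; the plate slopes up from its hinge at the far end towards the robot), 0.22 rad = fully down on its stop, plate level. A spring returns it; at the press point about 4 N start it and about 11 N hold it down.
- pedal_broad_press (a point): Press point on top of the broad treadle: middle of its width, 80 mm from the hinge line, 20 mm from the free edge that faces the robot. About 58 mm above the counter at rest, 41 mm when fully down; moves with the treadle. x points from free edge to hinge, y along the hinge line, z out of the tread. Pressing straight down here with closed fingers works it. Hinge ears are 45 mm high.
- pedal_narrow_treadle (a joint): Hinge of the narrow pedal's treadle, built the same way, as long and sprung alike, but only 30 mm wide on a fixed base 130 x 56 mm. 0 rad = up (at rest), 0.22 rad = fully down on its stop.
- pedal_narrow_press (a point): Press point on top of the narrow treadle, placed as on the broad one: middle of its width, 80 mm from the hinge line, 20 mm from the free edge that faces the robot; about 58 mm above the counter at rest, 41 mm when fully down. The two pedals may stand either way round, at least 100 mm between their centres.
Things that resemble listed ones, but are neither listed nor needed, are in the scene too. What is shaped like the part that bears pedal_narrow_treadle but red is not meant.

How it is judged:
On the way, in this order (a step that is already met when the one before it is completed fails the run):
1. the narrow pedal is held down on its stop while the broad one is up (value of joint pedal_narrow_treadle above 0.195 rad and value of joint pedal_broad_treadle below 0.05 rad), for 0.5 s.
2. then the broad pedal is held down on its stop while the narrow one is up (value of joint pedal_broad_treadle above 0.195 rad and value of joint pedal_narrow_treadle below 0.05 rad), for 0.5 s.
At the end, for the whole second after the job is handed in: First the narrow and then the broad pedal has been held down at its stop (above 0.195 of 0.22 rad) for half a second, the other one being up; in the end both are back up (below 0.03 rad) (value of joint each of pedal_broad_treadle, pedal_narrow_treadle below 0.03 rad); the robot touches nothing.
It also fails if it takes over 42 s, if anything falls off the work surface, if the arm or the gripper's body presses on something with over 40 N, if the wrist force passes 120 N, or if a joint passes its speed limit or range.

## Working session

There is one attempt and no reset: what is moved stays moved. The work goes in short steps, Python scripts to look and compute and a shell command to move; the robot and the scene stay as the last step left them, time stands still between calls to the robot, and variables do not carry over. Pictures are saved under pics/ and viewed, at most 10 in all, crops included, and the job is handed in when it is done.

```bash
mkdir -p pics; python3 - <<'E'
from station import manip
import cv2
for n in("top","side"):
    cv2.imwrite(f"pics/{n}0.png",manip.snapshot(n)[:,:,::-1])
    c=manip.get_calibration(n);print(n,c)
s=manip.sense();print(s["t"],s["tcp_pos"],s["tool_rot"],s["force"])
E
```

```text
top {'K': array([[580.46589107,   0.        , 327.34107555],
       [  0.        , 580.46589107, 237.76004163],
       [  0.        ,   0.        ,   1.        ]]), 'k1': -0.18046800635507582, 'rvec': array([ 2.11610748, -2.12248653,  0.19957455]), 'tvec': array([0.01481747, 0.50112718, 1.16326678])}
side {'K': array([[502.61838768,   0.        , 315.30826823],
       [  0.        , 502.61838768, 241.1044493 ],
       [  0.        ,   0.        ,   1.        ]]), 'k1': -0.14239036751250286, 'rvec': array([ 2.06889168, -0.17025776,  0.12465965]), 'tvec': array([-0.50767107,  0.0991121 ,  0.83369753])}
0.1 [ 0.22754293 -0.5813489   0.1910207 ] [ 9.82667230e-01  1.85375741e-01 -2.29080018e-05 -9.73769053e-04] [1.06765516 0.14392919 0.33007143]
```

View pics/top0.png

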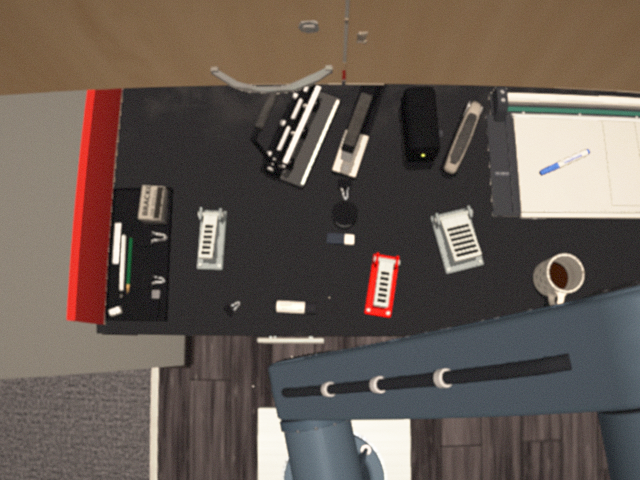

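View pics/side0.png

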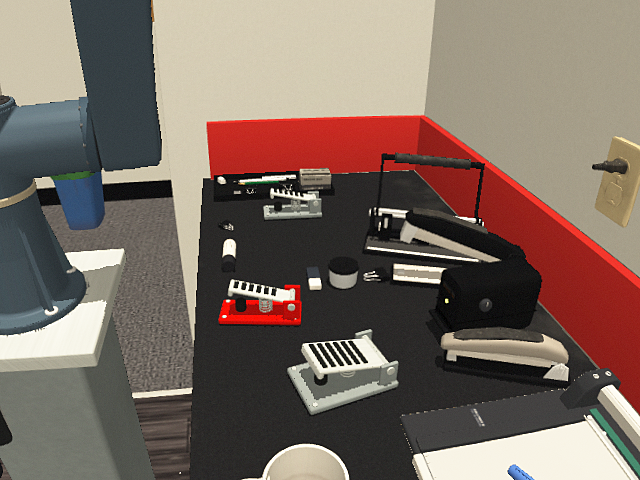

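The top view shows the grey narrow pedal near (210,238), the broad one near (459,240), and the red decoy at (382,285). In the side view the hinges are on the far side from the robot. Next I'll enlarge both pedals.

```bash
cat > h.py <<'E'
import numpy as np,cv2
from station import manip
def ray(n,uv):
    c=manip.get_calibration(n);R=cv2.Rodrigues(c["rvec"])[0]
    p=cv2.undistortPoints(np.array([[uv]],float),c["K"],np.array([c["k1"],0,0,0]))[0,0]
    return -R.T@c["tvec"],R.T@np.array([*p,1])
def at(n,uv,z):
    o,d=ray(n,uv);return o+d*(z-o[2])/d[2]
def proj(n,P):
    c=manip.get_calibration(n)
    return cv2.projectPoints(np.array(P,float),c["rvec"],c["tvec"],c["K"],np.array([c["k1"],0,0,0]))[0][:,0]
E
python3 - <<'E'
import cv2,numpy as np
a=cv2.imread("pics/top0.png")
f=lambda x,y:cv2.resize(a[y:y+80,x:x+60],None,fx=6.5,fy=6.5,interpolation=cv2.INTER_CUBIC)
cv2.imwrite("pics/crop.png",np.hstack([f(182,198),f(428,198)]))
E
```

```text
(no output)
```

View pics/crop.png

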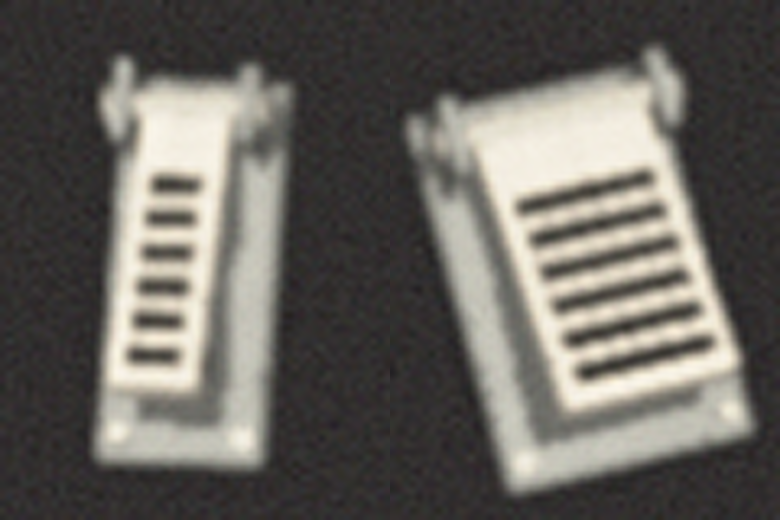

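The narrow tread's free edge has corners at crop (105,388) and (195,393), with its hinge end around (187,97). The broad tread's free edge is at (570,408) and (742,362), with its hinge end around (556,105).

```bash
python3 - <<'E'
from h import *
F=lambda x,y,o:((x+.5)/6.5-.5+o[0],(y+.5)/6.5-.5+o[1])
N=(182,198);B=(428-60,198)
for nm,o,fe,hi in(("n",N,[(105,388),(195,393)],[(140,97),(235,97)]),("b",B,[(570,408),(742,362)],[(468,125),(642,82)])):
    f=[at("top",F(*p,o),.062) for p in fe];h=[at("top",F(*p,o),.041) for p in hi]
    fm=(f[0]+f[1])/2;hm=(h[0]+h[1])/2;d=(hm-fm);d[2]=0;L=np.linalg.norm(d);d/=L
    e=f[1]-f[0]
    P=fm+.0195*d;P[2]=.058
    print(nm,"press",P.round(4),"yaw",np.degrees(np.arctan2(d[1],d[0])),"edge yaw",np.degrees(np.arctan2(e[0],-e[1])),"L",L,"w",np.linalg.norm(e),"side px",proj("side",[P]))
E
```

```text
n press [0.4769 0.2663 0.058 ] yaw -2.3766647854816862 edge yaw -3.188275598426726 L 0.10100457871425769 w 0.029240380255820375 side px [[277.74761362 190.76399802]]
b press [ 0.4763 -0.2743  0.058 ] yaw 13.900952327745342 edge yaw 14.340009411228786 L 0.09999324819489697 w 0.05847955588713817 side px [[322.95021522 354.26372471]]
```

```bash
python3 -m handwheel '[[25,57,0,0,0,0,0],[25,57,0,0,0,0,0],[25,57,0,0,0,0,0],[25,57,0,0,0,0,0],[25,57,0,0,0,0,0],[25,57,0,0,0,0,0],[25,57,0,0,0,0,0],[25,57,0,0,0,0,0],[25,57,0,0,0,0,0],[25,57,0,0,0,0,0]]'; python3 -m handwheel '[[0,55,0,0,0,0,0],[0,55,0,0,0,0,0],[0,55,0,0,0,0,0],[0,55,0,0,0,0,0],[0,57,0,0,0,0,0],[0,0,-30,0,0,0,0],[0,0,-30,0,0,0,0],[0,0,-20,0,0,0,0],[0,0,-10,0,0,0,0],[0,0,0,0,0,0,0]]'
python3 - <<'E'
from h import *
a=manip.snapshot("top")[:,:,::-1];b=manip.snapshot("side")[:,:,::-1]
s=manip.sense();print(s["t"],s["tcp_pos"],s["q"],s["force"],proj("side",[s["tcp_pos"]]))
f=lambda a,x,y:cv2.resize(a[y:y+120,x:x+100],None,fx=4,fy=4,interpolation=cv2.INTER_CUBIC)
cv2.imwrite("pics/c2.png",np.hstack([f(a,160,180),f(b,240,120)]))
E
```

```text
t: 1.35
tcp_pos: [0.4781, -0.0101, 0.1918]
tool_rot: [0.983, 0.185, 0.0, 0.0]
force: [1.1, -0.5, 0.2]
finger_gap: 0.001
gripper_force: 0.0
t: 2.6
tcp_pos: [0.4772, 0.2648, 0.1013]
tool_rot: [0.983, 0.185, -0.001, 0.0]
force: [-0.1, 0.2, -0.4]
finger_gap: -0.0
gripper_force: 0.0
2.7 [0.47825092 0.26506825 0.10249407] [3.01671351e-01 5.47424543e-01 1.71489740e+00 7.18724829e-06
 8.78055143e-01 1.49976240e+00] [ 0.30818661 -0.18994736  0.09856764] [[278.08020423 172.10398909]]
```

View pics/c2.png

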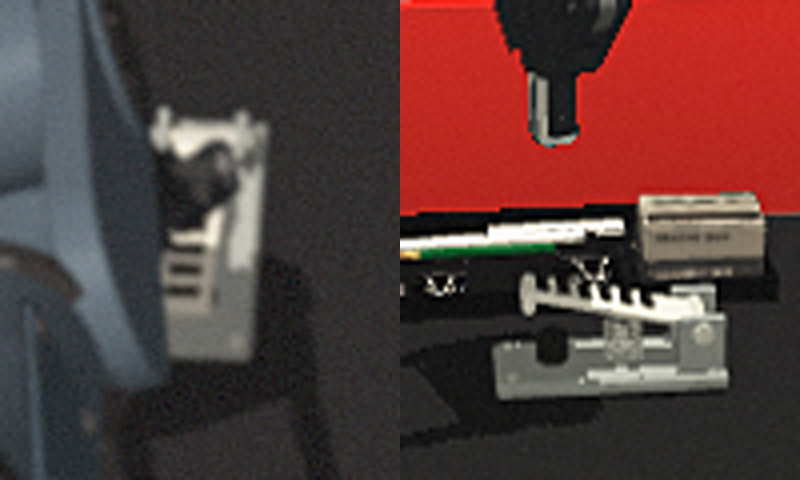

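```bash
python3 - <<'E'
from h import *
for z in(.1,.12,.14,.16):print(z,at("side",(278.5,156),z),proj("top",[at("side",(278.5,156),z)]))
t=[.478,.265,.1025];print(proj("top",[t,[.478,.265,.2],[.478,.265,.25]]),proj("side",[t,[.478,.265,.2]]))
a=manip.snapshot("top")[:,:,::-1];b=manip.snapshot("side")[:,:,::-1];w=manip.snapshot("wrist")[:,:,::-1]
print(proj("wrist",[t,[.4769,.2663,.058]]))
f=lambda a,x,y:cv2.resize(a[y:y+150,x:x+100],(400,600),interpolation=cv2.INTER_CUBIC)
cv2.imwrite("pics/c3.png",np.hstack([f(b,230,70),cv2.resize(w,(400,300)).repeat(1,0) if 0 else np.vstack([cv2.resize(w,(400,300)),cv2.resize(a,(400,300))])]))
E
```

```text
0.1 [0.49141325 0.37737217 0.1       ] [[148.29570844 238.21406588]]
0.12 [0.48546007 0.32015863 0.12      ] [[172.8791654 239.1548273]]
0.14 [0.47950688 0.26294508 0.14      ] [[198.73687091 240.13845535]]
0.16 [0.4735537  0.20573154 0.16      ] [[225.89730207 241.16544653]]
[[201.80566831 244.36090835]
 [190.47545544 234.88114911]
 [183.86592684 229.33801674]] [[277.96872849 172.11831205]
 [277.26752973 128.48002575]]
[[320.76208834 269.52173884]
 [318.47659512 246.83948752]]
```

View pics/c3.png

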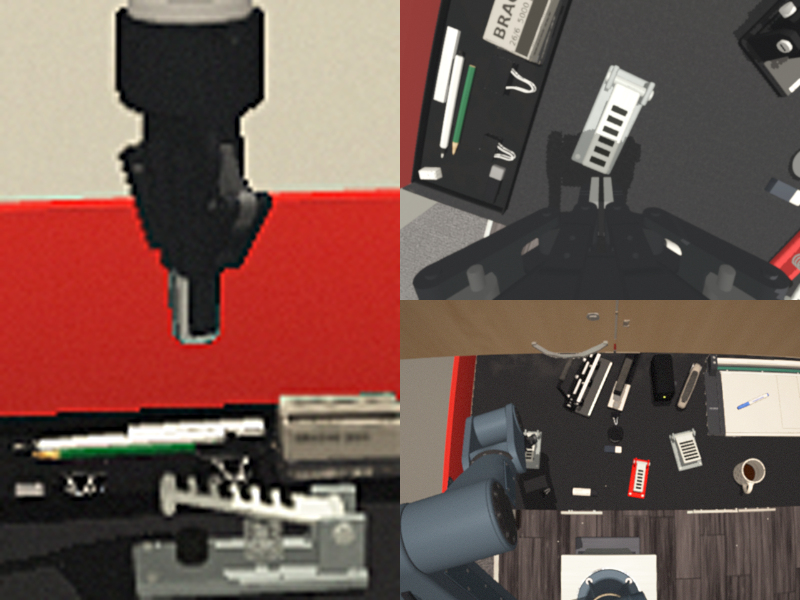

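The tip is drawn about 38 mm higher in the side view (278,156) than the reported TCP projects (278,172). Lateral position agrees, so I'll descend carefully on force.

```bash
python3 -m handwheel '[[0,0,-10,0,0,0,0],[0,0,-10,0,0,0,0],[0,0,-10,0,0,0,0],[0,0,-5,0,0,0,0],[0,0,-4,0,0,0,0],[0,0,-3,0,0,0,0],[0,0,-3,0,0,0,0],[0,0,-3,0,0,0,0],[0,0,0,0,0,0,0],[0,0,0,0,0,0,0]]'
python3 - <<'E'
from h import *
b=manip.snapshot("side")[:,:,::-1];w=manip.snapshot("wrist")[:,:,::-1]
s=manip.sense();print(s["t"],s["tcp_pos"],s["force"],proj("side",[s["tcp_pos"]]))
cv2.imwrite("pics/c4.png",np.hstack([cv2.resize(b[100:220,230:330],(400,480),interpolation=cv2.INTER_CUBIC),cv2.resize(w[120:360,220:420],(400,480))]))
E
```

```text
t: 4.1
tcp_pos: [0.4777, 0.265, 0.054]
tool_rot: [0.983, 0.185, 0.0, -0.0]
force: [0.6, -0.2, -0.9]
finger_gap: -0.005
gripper_force: 0.0
4.2 [0.4777626  0.26499126 0.05402693] [0.37343532 0.13504188 0.69467732] [[278.22000891 192.62542604]]
```

View pics/c4.png

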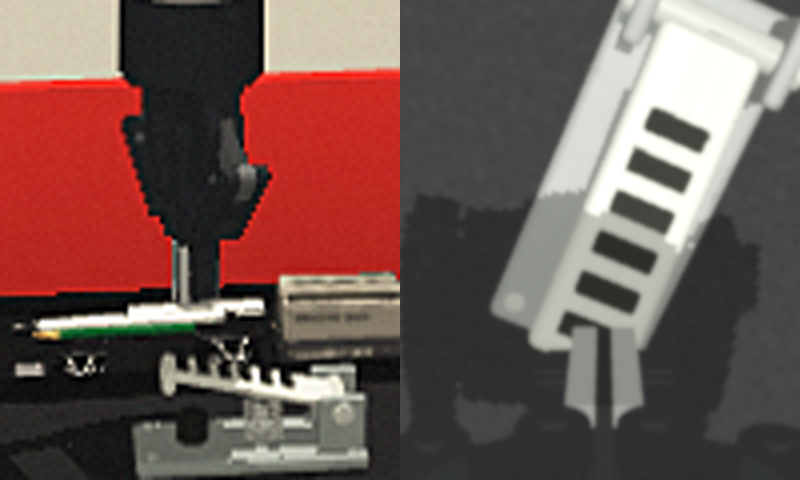

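The tip, near (276,176) in the side view, is still well above the tread and force is zero. I'll check the lateral alignment in the wrist view using the tread ribs.

```bash
python3 - <<'E'
from h import *
F=lambda x,y,o:((x+.5)/6.5-.5+o[0],(y+.5)/6.5-.5+o[1])
r6=at("top",F(154,355,(182,198)),.060);r1=at("top",F(176,184,(182,198)),.047)
t=manip.sense()["tcp_pos"];print(r6,r1)
print("ribs pred",proj("wrist",[r6,r1]),"seen (315,285),(358.5,185)")
print("tip pred +0,+38",proj("wrist",[t,t+[0,0,.038]]),"seen (321,283)")
for dz in(0,.02,.038):
  # rib positions if the real wrist cam is dz higher
  print(dz,proj("wrist",[r6-[0,0,dz],r1-[0,0,dz]]).round(1))
c=manip.get_calibration("wrist");R=cv2.Rodrigues(c["rvec"])[0];print(-R.T@c["tvec"],R[2])
E
```

```text
[0.46922617 0.26664034 0.06      ] [0.52782925 0.26431829 0.047     ]
ribs pred [[312.34884424 285.5732286 ]
 [355.46369632 184.21252819]] seen (315,285),(358.5,185)
tip pred +0,+38 [[320.80212047 269.1105484 ]
 [320.71035778 299.17969314]] seen (321,283)
0 [[312.3 285.6]
 [355.5 184.2]]
0.02 [[313.2 272.2]
 [352.3 180. ]]
0.038 [[313.8 262. ]
 [349.9 176.8]]
[0.54327019 0.29026507 0.23656899] [-0.25903621 -0.10183549 -0.96048414]
```

The wrist view confirms pose and laterals: predicted ribs match what is seen within 3 px. The finger ends really do sit short of the nominal TCP, so I'll keep descending.

```bash
python3 -m handwheel '[[0,0,-8,0,0,0,0],[0,0,-8,0,0,0,0],[0,0,-6,0,0,0,0],[0,0,-3,0,0,0,0],[0,0,-2,0,0,0,0],[0,0,-2,0,0,0,0],[0,0,-2,0,0,0,0],[0,0,-2,0,0,0,0],[0,0,0,0,0,0,0],[0,0,0,0,0,0,0]]'
```

```text
t: 5.45
tcp_pos: [0.4777, 0.265, 0.0212]
tool_rot: [0.983, 0.185, 0.0, -0.0]
force: [-0.6, 0.2, 3.3]
finger_gap: -0.002
gripper_force: 1.5
```

Contact comes at reported z ≈ 0.021. Now the press.

```bash
python3 -m handwheel '[[0,0,-3,0,0,0,0],[0,0,-3,0,0,0,0],[0,0,-3,0,0,0,0],[0,0,-3,0,0,0,0],[0,0,-2,0,0,0,0],[0,0,-1,0,0,0,0],[0,0,-1,0,0,0,0],[0,0,-1,0,0,0,0],[0,0,0,0,0,0,0],[0,0,0,0,0,0,0]]'
```

```text
t: 6.7
tcp_pos: [0.4749, 0.265, 0.004]
tool_rot: [0.983, 0.185, -0.002, -0.0]
force: [-4.9, 1.0, 8.8]
finger_gap: 0.001
gripper_force: 4.4
```

```bash
python3 -m handwheel '[[0,0,-1,0,0,0,0],[0,0,-1,0,0,0,0],[0,0,-1,0,0,0,0],[0,0,0,0,0,0,0],[0,0,0,0,0,0,0],[0,0,0,0,0,0,0],[0,0,0,0,0,0,0],[0,0,0,0,0,0,0],[0,0,0,0,0,0,0],[0,0,0,0,0,0,0]]'
python3 - <<'E'
from h import *
b=manip.snapshot("side")[:,:,::-1]
s=manip.sense();print(s["t"],s["tcp_pos"],s["force"],s["ft_torque"])
cv2.imwrite("pics/c5.png",cv2.resize(b[130:230,240:340],(600,600),interpolation=cv2.INTER_CUBIC))
E
```

```text
t: 7.95
tcp_pos: [0.4748, 0.265, 0.0018]
tool_rot: [0.983, 0.185, -0.002, -0.0]
force: [-6.0, 1.1, 13.8]
finger_gap: -0.001
gripper_force: 7.1
8.0 [0.47478418 0.26496383 0.00176055] [-6.90031423  1.58159128 14.36017211] [0.17761694 1.11755344 0.02511122]
```

View pics/c5.png

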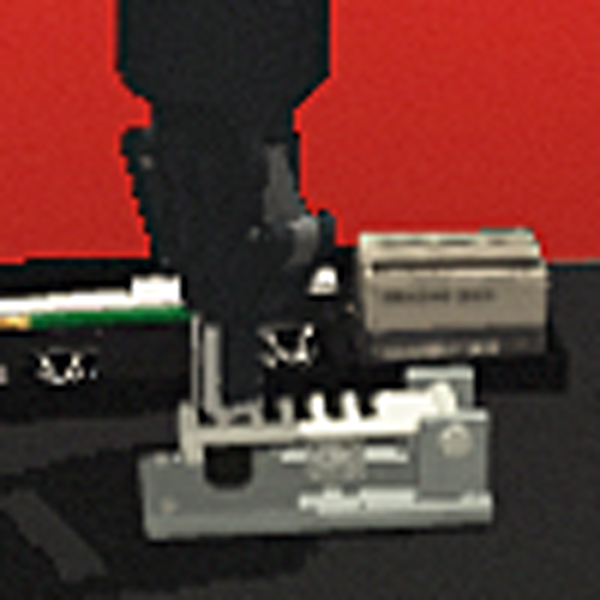

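The tread is about level, slightly past the base line, with the tip on it near (278,200). I'll push 3 mm further until the stop shows in the force, then hold.

```bash
python3 -m handwheel '[[0,0,-1,0,0,0,0],[0,0,-1,0,0,0,0],[0,0,-1,0,0,0,0],[0,0,0,0,0,0,0],[0,0,0,0,0,0,0],[0,0,0,0,0,0,0],[0,0,0,0,0,0,0],[0,0,0,0,0,0,0],[0,0,0,0,0,0,0],[0,0,0,0,0,0,0]]'
```

```text
t: 9.25
tcp_pos: [0.4749, 0.265, 0.0012]
tool_rot: [0.983, 0.185, -0.002, -0.0]
force: [-10.2, -0.3, 32.1]
finger_gap: 0.002
gripper_force: 16.1
```

On the stop at 32 N and held for over 0.5 s. Now I'll lift and move to the broad pedal.

```bash
python3 -m handwheel '[[0,0,20,0,0,0,0],[0,0,40,0,0,0,0],[0,0,60,0,0,0,0],[0,0,60,0,0,0,0],[0,-60,0,0,0,0,0],[0,-60,0,0,0,0,0],[0,-60,0,0,0,0,0],[0,-60,0,0,0,0,0],[0,-60,0,0,0,0,0],[0,-60,0,0,0,0,0]]'; python3 -m handwheel '[[0,-60,0,0,0,0,0],[0,-60,0,0,0,0,0],[0,-59,0,0,0,0,0],[0,0,-30,0,0,0,0],[0,0,-40,0,0,0,0],[0,0,-30,0,0,0,0],[0,0,-15,0,0,0,0],[0,0,-5,0,0,0,0],[0,0,0,0,0,0,0],[0,0,0,0,0,0,0]]'
python3 - <<'E'
from h import *
b=manip.snapshot("side")[:,:,::-1];w=manip.snapshot("wrist")[:,:,::-1]
s=manip.sense();print(s["t"],s["tcp_pos"],s["force"],proj("wrist",[[.4763,-.2743,.058],s["tcp_pos"]]))
cv2.imwrite("pics/c6.png",np.hstack([cv2.resize(b[240:440,270:420],(360,480),interpolation=cv2.INTER_CUBIC),cv2.resize(w[60:360,200:440],(384,480)),]))
E
```

```text
t: 10.5
tcp_pos: [0.4776, -0.0972, 0.1776]
tool_rot: [0.983, 0.185, 0.0, 0.0]
force: [0.8, -0.2, 1.1]
finger_gap: 0.002
gripper_force: 0.0
t: 11.75
tcp_pos: [0.4785, -0.2746, 0.059]
tool_rot: [0.983, 0.185, 0.001, 0.001]
force: [-0.2, 0.6, -0.3]
finger_gap: -0.002
gripper_force: 0.0
11.85 [ 0.47827677 -0.27447264  0.05891928] [-0.28308149 -0.27251232 -0.75248592] [[319.210257   271.48154163]
 [320.77100276 269.10824136]]
```

View pics/c6.png

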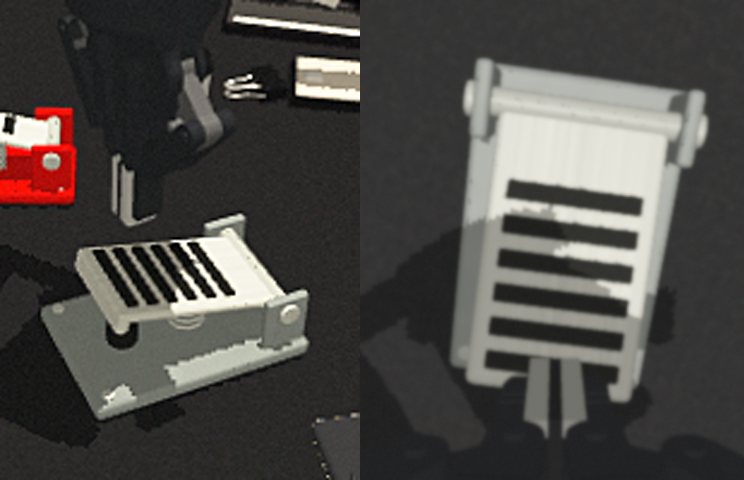

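The fingertip is centred over the broad tread, which sits at wrist crop (555,360). The narrow pedal is released.

```bash
python3 -m handwheel '[[0,0,-10,0,0,0,0],[0,0,-10,0,0,0,0],[0,0,-8,0,0,0,0],[0,0,-5,0,0,0,0],[0,0,-4,0,0,0,0],[0,0,-3,0,0,0,0],[0,0,-3,0,0,0,0],[0,0,-3,0,0,0,0],[0,0,-3,0,0,0,0],[0,0,-3,0,0,0,0]]'; python3 -m handwheel '[[0,0,-3,0,0,0,0],[0,0,-2,0,0,0,0],[0,0,-2,0,0,0,0],[0,0,-1,0,0,0,0],[0,0,-1,0,0,0,0],[0,0,-1,0,0,0,0],[0,0,0,0,0,0,0],[0,0,0,0,0,0,0],[0,0,0,0,0,0,0],[0,0,0,0,0,0,0]]'
```

```text
t: 13.1
tcp_pos: [0.4764, -0.2743, 0.0067]
tool_rot: [0.983, 0.186, -0.001, -0.0]
force: [-6.3, -1.2, 9.3]
finger_gap: 0.001
gripper_force: 4.8
t: 14.35
tcp_pos: [0.476, -0.2746, 0.0009]
tool_rot: [0.983, 0.186, -0.001, 0.001]
force: [-12.3, 1.3, 38.3]
finger_gap: -0.001
gripper_force: 19.3
```

On the stop at 38 N. I'll hold about a second more, then lift clear.

```bash
python3 -m handwheel '[[0,0,0,0,0,0,0],[0,0,0,0,0,0,0],[0,0,0,0,0,0,0],[0,0,0,0,0,0,0],[0,0,0,0,0,0,0],[0,0,20,0,0,0,0],[0,0,30,0,0,0,0],[0,0,40,0,0,0,0],[0,0,40,0,0,0,0],[0,0,20,0,0,0,0]]'; python3 -m handwheel '[[0,0,0,0,0,0,0],[0,0,0,0,0,0,0],[0,0,0,0,0,0,0],[0,0,0,0,0,0,0],[0,0,0,0,0,0,0],[0,0,0,0,0,0,0],[0,0,0,0,0,0,0],[0,0,0,0,0,0,0],[0,0,0,0,0,0,0],[0,0,0,0,0,0,0]]'
python3 - <<'E'
from h import *
cv2.imwrite("pics/f.png",manip.snapshot("side")[:,:,::-1])
E
```

```text
t: 15.6
tcp_pos: [0.4789, -0.2749, 0.1484]
tool_rot: [0.983, 0.185, 0.002, 0.002]
force: [0.3, 0.3, -0.1]
finger_gap: -0.001
gripper_force: 0.0
t: 16.85
tcp_pos: [0.4777, -0.2741, 0.146]
tool_rot: [0.983, 0.185, 0.0, 0.0]
force: [0.4, -0.4, -0.3]
finger_gap: -0.001
gripper_force: 0.0
```

View pics/f.png

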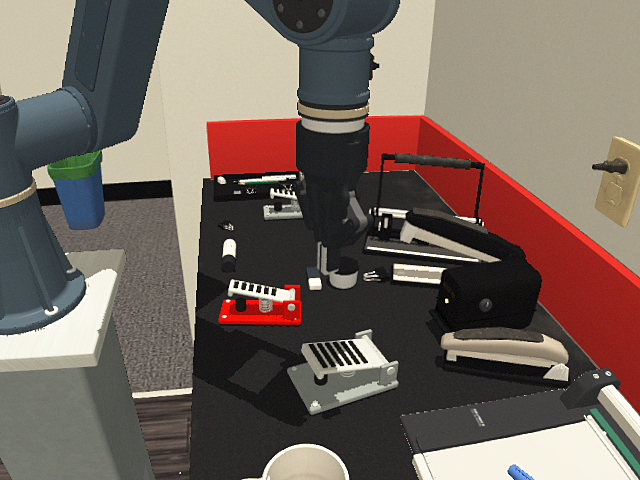

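Both pedals are up again, broad at (345,355) and narrow at (285,195), and the arm is clear of everything.

```bash
python3 -c "
from station import manip
print(manip.sign_off())"
```

```text
the job is handed in; nothing more can be done
None
```

I pressed the narrow pedal and then the broad one down to their stops, held each for at least 0.75 s, and let both spring back up with the arm clear; the job was handed in at about 17 s and returned no verdict.

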